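# Index a circuit board into a test jig and hold its contact slide

### The arm

A 6-joint arm with a two-finger parallel gripper is mounted at the origin on the work surface. World frame = base frame: x ahead of the robot, y to its left, z up, the work surface at z = 0. Lengths are in m, angles in rad, forces in N, time in s.
With the tool pointing down it reaches from about 0.4 to 0.825 m from the base axis. Payload 7 kg.
Tool frame: the origin (TCP) lies at the very end of the fingers, on their centre line; the grasp point (between the pads) lies 19 mm behind it (r.grip_depth is the z of the grasp point in the tool frame, in m); z points along the fingers, y is the line along which they close (so a half turn about z gives the same grasp; the last joint's range is limited). The gripper opens to 85 mm and grips with 20 to 120 N. Pads are 22 mm wide; open, the fingers measure 114 mm over their backs; the gripper's body (76 mm by 85 mm) begins 54 mm behind the grasp point. The pads swing forward as they close: fully open they stand 13 mm farther back than shut.
Start: joints at [-0.869, 0.359, 0.012, 0, -1.224, -0.288], TCP at [0.271, -0.618, 0.231] pointing down, gripper open.
Joint ranges: [-3.07, 3.07], [-1.43, 2.12], [-1.02, 1.25], [-3.03, 1.67], [-3.05, -0], [-3.03, 3.03]. Speed limits (rad/s): [2.39, 2.39, 3.01, 3.14, 3.14, 3.14].

### API

Orientations are given as a rotation vector (axis times angle).
In Python, from cell import r gives the robot as it stands.
- The arm moves only by the tool arm_command, never from a script. Its argument "deltas" is a list of rows, each an object with "linear": the shift along the world's x, y, z in units of 30 mm (1.0 is 30 mm), a list of three; "rot": the turn, a rotation vector about the world's x, y, z in units of 6 degrees (1.0 is 6 degrees), a list of three. A call has 1 to 8 rows; each row shifts and turns the commanded pose from where the row before left it; what a row does not reach is not made up. A row lasts 1/8 s, in which the tool goes at most 62.5 mm and 10.7 degrees, less where a joint would pass 70% of its speed; a pose out of reach is approached as far as the arm can. A call is refused whole if a number of a shift passes 1 or a number of a turn 1, either way. A call with a gripper value outside its range is refused whole. "claw" is the closure, from 0 (fully open) to 1 (shut), set as the call begins (left out, the last holds). The fingers move at their own pace and stop on an object; "force" is the grip in N (left out, the last holds). Time passes only in rows, so rows that do not move let the fingers close. It gives the time, the measured TCP pose, the force, the opening and the grip force at its end, in the units of the state.
- r.observe(): the state, without advancing time (a new reading comes with each control period).
- r.camera(name): name is "scene" or "side" or "wrist"; returns a dict with "img" (400x640x3 uint8, blue, green, red), "depth" (400x640 float32, m along the optical axis (not along the pixel's ray), 0 where there is no reading), "fx", "fy", "cx", "cy" (pixels), "world_to_cam" (4x4, takes a point from world to camera coordinates); the wrist camera has in their place "T_tool_cam" (4x4, takes a point from camera to tool coordinates, whose origin is the TCP and whose axes are the flange's). Camera axes: x right, y down, z forward; pixel columns grow to the right and rows downward; lengths in m; the calibration is good to about 2 mm. A picture is of the moment at which its call begins: read the wrist's pose just before it.
- r.hand_in(): hands the job in; it is judged then, once.
Trained networks look in the newest picture that a camera, given by its name, has taken for a name from the list of things; names that differ only in an ending like _2 or _b are one class to them, and where a whole thing is asked for, a point or a joint stands for the part that bears it (a point fixed in the world has none). Each returns a list of dicts, best first, with "score" (0 to 1); they miss things now and then, are a little off and sometimes report something else, mostly with a low value. They report only what shows in the picture. A call takes as long as a camera call.
- r.look_for(label, camera): "box" ([left, top, right, bottom] in pixels, round what is visible of it).
- r.cut_out(label, camera): "mask" (400x640 bool, what is visible of it) and "box" ([left, top, right, bottom] in pixels, round what is visible of it).
- r.landmark_of(label, camera): "at" ([column, row] in pixels: a listed point, or the origin of a listed thing).
The state is a dict: "time": time; "q": joint angles; "joint_velocities": joint speeds; "tau": joint torques, N m; "tool_pos": TCP position; "ee_rot": TCP orientation; "force": force on the tool from outside, world axes, zero at the start; "moment": the same for the moment, N m; "width": finger opening in m; "gripper_force": force on a finger pad.
Only numpy, scipy, OpenCV 4.12 (cv2) and the standard library are available. Lean on these libraries where they do the work, as an engineer would, in place of code of your own. Each camera call takes 0.05 s, during which the arm holds its last target. There are 200 camera calls.

### The job

In the blue test jig, slide the carrier with the green circuit board along its rail until it clicks into the test station, its yellow pointer in line with the yellow strip. Then, with the carrier left there, pull the orange spring-return grip of the contact slide out towards the robot until the white index line stands in the green band, and keep it there: the job finishes with the gripper still holding the grip against its spring. Leave the screwdriver, the tin and the parts bin alone.

Things in the scene. Friction and masses are not known exactly. Their poses are not given: they have to be found in the camera images.
- jig: Blue base plate 270 x 430 x 10 mm, fixed to the bench. Origin on the bench below the middle of the carrier when it is in the station; x points away from the robot (yaw up to 0.3 rad), y runs along the carrier rail (x -45 to +45 mm). The contact slide runs along x at y = +130 mm. Grey spring housing, 75 x 62 mm, at x = +137, y = +130 mm, 72 mm high. Only the post and the slide's grip and bridge are higher (88 mm at most).
- carrier (a joint): Travel of the carrier along the jig's +y, m. 0 = start end, 0.120 = clicked into the station, 0.150 = end stop; starts between 0.005 and 0.060. About 1 N of friction; a spring ball makes the click: some 3 to 5 N more to pass in or out, felt from 14 mm before the station; it draws the carrier in over the last 5 mm (to about 1.5 mm). Carrier 90 (x) by 70 mm (y), top 38 mm above the bench.
- post_center (a point): Black round post on the carrier, 18 mm in diameter, 50 mm tall (38 to 88 mm above the bench), to push or grip it by. The point is on its axis, 66 mm above the bench, 27 mm nearer the robot than the rail's middle line. Axes as the jig's.
- pointer (a point): Tip of the yellow pointer (4 mm wide) on top of the carrier's edge nearest the robot; in the station it lines up with the yellow upright strip (4 mm wide, 36 mm high) on the base plate. Axes as the jig's.
- station (a point): Where the point of the black post stands when the carrier is in the test station (fixed to the jig; axes as the jig's).
- contact_slide: Contact slide, pulled along the jig's -x (towards the robot), 85 mm to the end stop. Origin: at home x = 0, y = +130 mm of the jig, 18 mm above the bench; axes as the jig's. Spring: 4 N at home (start), 1.2 N more per 10 mm. Flat bar 18 mm wide, top at 30 mm, with a bridge of test pins, 46 to 83 mm above the bench, that stands behind the station and passes over the board when pulled.
- grip_center (a point): Middle of the orange upright grip plate on the slide's near end, 60 mm above the bench. Plate 12 mm thick (x), 50 mm wide (y), 50 mm tall (30 to 80 mm above the bench). Below it is only the flat slide bar, which runs away from it in +x; beside it the space is free. Axes as the jig's.
- index (a point): End of the white index line (2 mm wide, 30 mm long along the jig's y) on the black flag of the contact slide, 89 mm behind the grip plate; it moves with the slide, 39.5 mm above the bench. Axes as the jig's.
- band_center (a point): Middle of the green band's edge nearest the slide. The band is a clip 10 mm long (x), 24 mm wide (y), top 39 mm above the bench, on an aluminium scale bar beside the index line. Set anew each time, 35 to 60 mm towards the robot from the index line's home. The slide is at the mark when the index line and this point have the same x in the jig's frame.
- screwdriver_grip (a point): Orange-handled screwdriver, 190 mm long, lying on the bench between the robot and the jig; the point is in its handle. Leave alone.
- tin_center (a point): Small round tin with red cap, 58 mm in diameter, 62 mm tall, standing to the left of the jig; the point is its centre. Leave alone.
- bin_center (a point): Open orange parts bin 85 x 75 x 45 mm, standing to the right of the jig; the point is its centre. Leave alone.

How it is judged:
On the way, in this order (a step that is already met when the one before it is completed fails the run):
1. the carrier stands in the test station with the contact slide still home (value of joint carrier between 0.116 and 0.124 m and x of index in the frame of jig above 0.032 m), for 0.2 s.
2. the contact slide is pulled out by the gripper until its index line stands in the green band (value of joint carrier between 0.116 and 0.124 m and x of index in the frame of band_center between -0.005 and 0.005 m and contact force between the fingers and contact_slide above 3 N), for 0.3 s.
At the end, for the whole second after the job is handed in: The carrier is in the test station (within 4 mm), the index line of the contact slide stands in the green band (within 5 mm of its middle) and is still, and the gripper's fingers hold the orange grip with more than 3 N (all of step 2 and linear speed of contact_slide below 0.01 m/s); the arm keeps its last pose, push and grip.
It fails at once if the screwdriver is moved by more than 25 mm (distance of screwdriver_grip from where it was at the start of the episode above 0.025 m).
It fails at once if the tin is moved by more than 25 mm (distance of tin_center from where it was at the start of the episode above 0.025 m).
It fails at once if the parts bin is moved by more than 25 mm (distance of bin_center from where it was at the start of the episode above 0.025 m).
It also fails if it takes over 42 s, if anything falls off the work surface, if the arm or the gripper's body presses on something with over 40 N, if the wrist force passes 120 N, or if a joint passes its speed limit or range.

## Working session

There is one attempt and no reset: what is moved stays moved. The work goes in short steps, Python scripts to look and compute and a tool call to move; the robot and the scene stay as the last step left them, time stands still between calls to the robot, and variables do not carry over. Pictures are saved under pics/ and viewed, at most 10 in all, crops included, and the job is handed in when it is done.

Besides the shell and the picture viewer there is one more tool, called after "Request:" by a JSON object that holds its "name" and its "arguments". arm_command: Moves the arm, as the interface text tells. Its arguments: {"type":"object","properties":{"deltas":{"type":"array"},"claw":{"type":"number"},"force":{"type":"number"}},"required":["deltas"]}

```bash
mkdir -p pics; cat > h.py <<'E'
import numpy as np, cv2
from scipy.spatial.transform import Rotation as R
from cell import r
def pt(c,u,v,z=None,T=None):
    """pixel -> world; by depth, or on plane height z"""
    W=np.linalg.inv(c["world_to_cam"]) if T is None else T
    d=np.array([(u-c["cx"])/c["fx"],(v-c["cy"])/c["fy"],1.])
    if z is None:
        p=c["depth"][int(v)-1:int(v)+2,int(u)-1:int(u)+2]; p=p[p>0]
        return W[:3,:3]@d*np.median(p)+W[:3,3] if len(p) else None
    w=W[:3,:3]@d; return W[:3,3]+w*(z-W[2,3])/w[2]
def wristT():
    s=r.observe(); c=r.camera("wrist")
    T=np.eye(4);T[:3,:3]=R.from_rotvec(s["ee_rot"]).as_matrix();T[:3,3]=s["tool_pos"]
    return c,T@c["T_tool_cam"]
Z=dict(post_center=.066,pointer=.038,grip_center=.06,index=.0395,band_center=.039,jig=0,contact_slide=.018,station=.066,screwdriver_grip=.015,tin_center=.031,bin_center=.02)
def marks(c,cam,T=None,names=Z):
    for n in names:
        for l in r.landmark_of(n,cam)[:1]:
            print(cam,n,round(l["score"],2),np.round(l["at"]),np.round(pt(c,*l["at"],Z[n],T),4))
E
python3 - <<'E'
from h import *
s=r.observe();print(s["ee_rot"],s["tool_pos"],s["width"],r.grip_depth)
ims=[]
for n in("scene","side"):
    c=r.camera(n);marks(c,n);cv2.imwrite(f"pics/{n}0.png",c["img"])
E
```

```text
[ 6.45152420e-01 -3.07410811e+00 -2.50429022e-03] [ 0.27119154 -0.61760855  0.23034127] 0.08572242948221588 -0.0187
scene post_center 0.82 [298. 174.] [ 0.5769 -0.1216  0.066 ]
scene pointer 0.71 [310. 177.] [ 0.5408 -0.125   0.038 ]
scene grip_center 0.87 [356. 235.] [0.5913 0.0925 0.06  ]
scene index 0.89 [318. 266.] [0.6857 0.1007 0.0395]
scene band_center 0.51 [348. 262.] [0.6332 0.1247 0.039 ]
scene jig 0.74 [304. 224.] [ 0.6198 -0.0404  0.    ]
scene contact_slide 0.77 [335. 257.] [0.6331 0.0846 0.018 ]
scene station 0.65 [319. 198.] [ 0.5887 -0.0275  0.066 ]
scene screwdriver_grip 0.71 [344. 155.] [ 0.4052 -0.1706  0.015 ]
scene tin_center 0.71 [352. 322.] [0.7073 0.2259 0.031 ]
scene bin_center 0.61 [281. 140.] [ 0.4998 -0.3106  0.02  ]
side post_center 0.75 [327. 176.] [ 0.5602 -0.1224  0.066 ]
side pointer 0.74 [333. 184.] [ 0.5464 -0.1295  0.038 ]
side grip_center 0.83 [292. 232.] [0.594  0.0948 0.06  ]
side index 0.72 [292. 231.] [0.6005 0.0694 0.0395]
side band_center 0.61 [272. 246.] [0.63   0.1238 0.039 ]
side jig 0.89 [299. 212.] [ 0.6139 -0.0438  0.    ]
side contact_slide 0.91 [272. 240.] [0.6434 0.0875 0.018 ]
side station 0.56 [311. 193.] [ 0.5842 -0.0416  0.066 ]
side screwdriver_grip 0.68 [389. 191.] [ 0.4009 -0.1628  0.015 ]
side tin_center 0.91 [221. 277.] [0.7059 0.2246 0.031 ]
side bin_center 0.88 [358. 154.] [ 0.5056 -0.3187  0.02  ]
```

```bash
python3 -c "
import cv2,numpy as np
a=cv2.imread('pics/scene0.png')[90:370,200:440];b=cv2.imread('pics/side0.png')[90:370,190:430]
cv2.imwrite('pics/m.png',cv2.resize(np.hstack([a,b]),(800,466),interpolation=cv2.INTER_CUBIC))"
```

```text
(no output)
```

View pics/m.png

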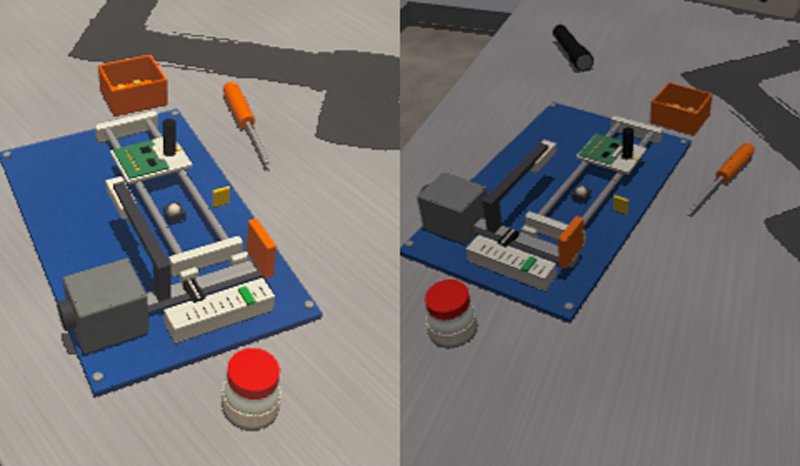

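The carrier is near its start end. The bridge stands behind it, and the green band lies about 55 mm nearer the robot than the index. I'll work out the jig yaw and the turn the tool needs.

```bash
python3 - <<'E'
from h import *
s=r.observe();m=R.from_rotvec(s["ee_rot"]).as_matrix();print(m.round(3),s["q"])
yaw=-0.162; y=np.array([-np.sin(yaw),np.cos(yaw)])
a=np.arctan2(m[1,1],m[0,1]);b=np.arctan2(y[1],y[0]);d=(b-a+np.pi/2)%np.pi-np.pi/2
print("turn z units",np.degrees(d)/6, "camera in tool",r.camera("wrist")["T_tool_cam"].round(3))
p=np.array([.568,-.123,.2]);print("shift units",(p-s["tool_pos"])/.03)
E
```

```text
[[-0.916 -0.402  0.   ]
 [-0.402  0.916  0.   ]
 [-0.     0.    -1.   ]] [-8.68924180e-01  3.58591554e-01  1.19252889e-02 -3.60595614e-05
 -1.22412996e+00 -2.88093634e-01]
turn z units -5.498162788573367 camera in tool [[ 0.001 -0.96  -0.28   0.072]
 [ 1.     0.002 -0.001  0.001]
 [ 0.001 -0.28   0.96  -0.143]
 [ 0.     0.     0.     1.   ]]
shift units [ 9.88739687 16.50053411 -1.04374104]
```

Request:
{"name": "arm_command", "arguments": {"deltas": [{"linear":[0.6,1,0],"rot":[0,0,-0.34]},{"linear":[0.6,1,0],"rot":[0,0,-0.34]},{"linear":[0.6,1,0],"rot":[0,0,-0.34]},{"linear":[0.6,1,0],"rot":[0,0,-0.34]},{"linear":[0.6,1,0],"rot":[0,0,-0.34]},{"linear":[0.6,1,0],"rot":[0,0,-0.34]},{"linear":[0.6,1,0],"rot":[0,0,-0.34]},{"linear":[0.6,1,0],"rot":[0,0,-0.34]}], "claw": 0, "force": 60}}

```text
time: 2.25
tool_pos: [0.4159, -0.377, 0.2315]
ee_rot: [-0.201, 3.135, -0.0]
force: [0.3, 0.4, -0.5]
width: 0.0852
gripper_force: 0.0
```

Request:
{"name": "arm_command", "arguments": {"deltas": [{"linear":[0.6,1,0],"rot":[0,0,-0.34]},{"linear":[0.6,1,0],"rot":[0,0,-0.34]},{"linear":[0.6,1,0],"rot":[0,0,-0.34]},{"linear":[0.6,1,0],"rot":[0,0,-0.34]},{"linear":[0.6,1,0],"rot":[0,0,-0.34]},{"linear":[0.6,1,0],"rot":[0,0,-0.34]},{"linear":[0.6,1,0],"rot":[0,0,-0.34]},{"linear":[0,0,0],"rot":[0,0,0]}]}}

```text
time: 3.25
tool_pos: [0.5424, -0.1663, 0.2313]
ee_rot: [0.185, 3.136, 0.0]
force: [-0.8, -0.3, -0.3]
width: 0.0856
gripper_force: 0.0
```

```bash
python3 - <<'E'
from h import *
s=r.observe();print(s["time"],s["tool_pos"],s["ee_rot"])
c,T=wristT();marks(c,"wrist",T);cv2.imwrite("pics/w1.png",c["img"])
E
```

```text
3.25 [ 0.54244284 -0.16632846  0.23126508] [1.85487178e-01 3.13586178e+00 8.70798771e-05]
wrist post_center 0.66 [363. 198.] [ 0.5657 -0.1238  0.066 ]
wrist pointer 0.94 [362. 173.] [ 0.5441 -0.1188  0.038 ]
wrist grip_center 0.79 [561. 199.] [0.5952 0.0973 0.06  ]
wrist index 0.72 [551. 260.] [0.6837 0.1101 0.0395]
wrist band_center 0.62 [565. 223.] [0.6354 0.1223 0.039 ]
wrist jig 0.75 [422. 210.] [ 0.6126 -0.0381  0.    ]
wrist contact_slide 0.89 [523. 226.] [0.6443 0.0867 0.018 ]
wrist station 0.86 [449. 206.] [ 0.5864 -0.0293  0.066 ]
wrist screwdriver_grip 0.89 [300.  48.] [ 0.3998 -0.1738  0.015 ]
wrist tin_center 0.87 [634. 266.] [0.7107 0.2266 0.031 ]
wrist bin_center 0.7 [198. 159.] [ 0.5081 -0.3138  0.02  ]
```

View pics/w1.png

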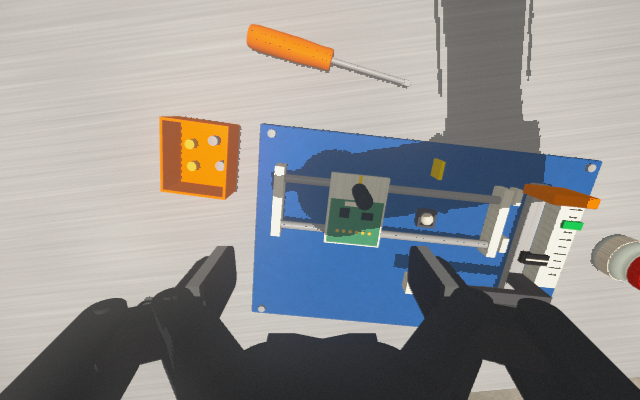

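The wrist view shows the post at (362,198), the carrier between the rails, the strip at (438,169) and two plate screws at (271,132) and (592,168). Next I'll get the yaw from the plate screws.

```bash
python3 - <<'E'
from h import *
c,T=wristT();i=c["img"].astype(int)
P=[pt(c,u,v,.012,T) for u,v in((271,132),(592,168),(261,309))]
d=P[1]-P[0];print("yaw",-np.arctan2(d[0],d[1]),np.linalg.norm(d));d=P[2]-P[0];print(np.arctan2(d[1],d[0]),np.linalg.norm(d));print(P)
h=cv2.cvtColor(c["img"],cv2.COLOR_BGR2HSV)
for n,(l,u) in dict(yel=((20,120,90),(32,255,255)),grn=((55,120,120),(75,255,255))).items():
    k,_,st,ce=cv2.connectedComponentsWithStats(cv2.inRange(h,l,u))
    for a,b in zip(st[1:],ce[1:]):
        if a[4]>8: print(n,a,b.round(1),pt(c,*b,.039,T).round(4))
v,u=np.mgrid[160:215,340:385];  # post-top via depth
for z in (.088,):
    W=np.array([pt(c,a,b,None,T) if c["depth"][b,a]>0 else [0,0,0] for a,b in zip(u.ravel(),v.ravel())]);t=W[W[:,2]>.08];print(len(t),t.mean(0) if len(t) else '',t.min(0),t.max(0))
E
```

```text
yaw -0.2289642588618463 0.4025629985041056
-0.22533518800590246 0.2531061422841783
[array([ 0.48554605, -0.22365591,  0.012     ]), array([0.57691535, 0.16840099, 0.012     ]), array([ 0.73225349, -0.2802082 ,  0.012     ])]
yel [186 140  10  11  80] [190.4 145. ] [ 0.4877 -0.3122  0.039 ]
yel [432 159  15  22 221] [439.2 169.1] [ 0.5491 -0.0319  0.039 ]
yel [188 163  10  10  75] [192.7 167. ] [ 0.5128 -0.3157  0.039 ]
yel [360 176   5   8  27] [361.9 179.6] [ 0.551 -0.122  0.039]
yel [363 232   4   3   9] [364.3 233.1] [ 0.619  -0.1245  0.039 ]
yel [369 233   4   3  10] [370.8 234. ] [ 0.6212 -0.1167  0.039 ]
grn [564 221  21  10 152] [574.  225.2] [0.6391 0.1319 0.039 ]
247 [ 0.56293637 -0.12522665  0.08710322] [ 0.55542167 -0.13348155  0.08032498] [ 0.57249699 -0.11675942  0.08869812]
```

Request:
{"name": "arm_command", "arguments": {"deltas": [{"linear":[0.37,0.7,0],"rot":[0,0,-0.5]},{"linear":[0.37,0.7,0],"rot":[0,0,-0.54]},{"linear":[0,0,-1],"rot":[0,0,0]},{"linear":[0,0,-1],"rot":[0,0,0]},{"linear":[0,0,-1],"rot":[0,0,0]},{"linear":[0,0,-1],"rot":[0,0,0]},{"linear":[0,0,-1],"rot":[0,0,0]},{"linear":[0,0,-1],"rot":[0,0,0]}]}}

```text
time: 4.9
tool_pos: [0.5637, -0.126, 0.0504]
ee_rot: [0.359, 3.121, -0.0]
force: [0.3, 0.5, 0.5]
width: 0.0855
gripper_force: 0.0
```

Request:
{"name": "arm_command", "arguments": {"deltas": [{"linear":[0,0,0],"rot":[0,0,0]},{"linear":[0,0,0],"rot":[0,0,0]},{"linear":[0,0,0],"rot":[0,0,0]},{"linear":[0,0,0],"rot":[0,0,0]},{"linear":[0,0,0],"rot":[0,0,0]}], "claw": 1, "force": 40}}

```text
time: 5.52
tool_pos: [0.5644, -0.126, 0.0527]
ee_rot: [0.358, 3.119, 0.0]
force: [-1.5, 1.1, 6.5]
width: 0.0169
gripper_force: 38.9
```

Request:
{"name": "arm_command", "arguments": {"deltas": [{"linear":[0.115,0.5,0],"rot":[0,0,0]},{"linear":[0.115,0.5,0],"rot":[0,0,0]},{"linear":[0.115,0.5,0],"rot":[0,0,0]},{"linear":[0.115,0.5,0],"rot":[0,0,0]},{"linear":[0.115,0.5,0],"rot":[0,0,0]},{"linear":[0.115,0.5,0],"rot":[0,0,0]},{"linear":[0,0,0],"rot":[0,0,0]},{"linear":[0,0,0],"rot":[0,0,0]}]}}

```text
time: 6.52
tool_pos: [0.5852, -0.0353, 0.0527]
ee_rot: [0.358, 3.119, 0.001]
force: [-2.3, 2.9, 7.5]
width: 0.0172
gripper_force: 39.2
```

```bash
cat > m.py <<'E'
from h import *
import sys
s=r.observe();print(s["time"],s["tool_pos"],s["force"])
c,T=wristT();h=cv2.cvtColor(c["img"],cv2.COLOR_BGR2HSV)
for n,(l,u),z in (("yel",(20,120,90),.039),("grn",(55,120,120),.039)):
    k,_,st,ce=cv2.connectedComponentsWithStats(cv2.inRange(h,l,(32 if n=="yel" else 75,255,255)))
    for a,b in zip(st[1:],ce[1:]):
        if a[4]>15: print(n,a,b.round(1),pt(c,*b,z,T).round(4))
marks(c,"wrist",T,["post_center","pointer","station","index","band_center","grip_center"])
cv2.imwrite(sys.argv[1],c["img"])
E
python3 m.py pics/w2.png
```

```text
6.525 [ 0.58515775 -0.03525703  0.05268602] [-2.26014389  2.89192829  7.48626433]Traceback (most recent call last):
  File "m.py", line 5, in <module>
    for n,(l,u),z in (("yel",(20,120,90),.039),("grn",(55,120,120),.039)):
          ^^^^^
ValueError: too many values to unpack (expected 2)
```

```bash
sed -i 's/n,(l,u),z in/n,l,z in/' m.py; python3 m.py pics/w2.png
```

```text
6.575 [ 0.58511495 -0.03530116  0.05266937] [-1.9753977   3.34091545  7.71784982]
yel [322 158   7  45 305] [325.  180.5] [ 0.5505 -0.0255  0.039 ]
yel [318 211   8  16 114] [321.9 218.4] [ 0.5716 -0.0321  0.039 ]
yel [338 315   7   7  35] [341. 318.] [ 0.64   -0.0354  0.039 ]
yel [300 316   7   6  32] [302.9 318.2] [ 0.6347 -0.059   0.039 ]
yel [313 316   7   6  32] [315.7 318.2] [ 0.6365 -0.0511  0.039 ]
yel [325 316   7   6  33] [328.2 318.2] [ 0.6383 -0.0434  0.039 ]
grn [593 254  46  18 662] [615.9 263.3] [0.639  0.1325 0.039 ]
wrist post_center 0.79 [322. 261.] [ 0.5836 -0.0346  0.066 ]
wrist pointer 0.61 [322. 212.] [ 0.5681 -0.0314  0.038 ]
wrist station 0.83 [326. 264.] [ 0.5856 -0.0333  0.066 ]
wrist index 0.59 [573. 336.] [0.6864 0.1078 0.0395]
wrist band_center 0.56 [596. 263.] [0.6358 0.1208 0.039 ]
wrist grip_center 0.85 [590. 216.] [0.5923 0.0982 0.06  ]
```

View pics/w2.png

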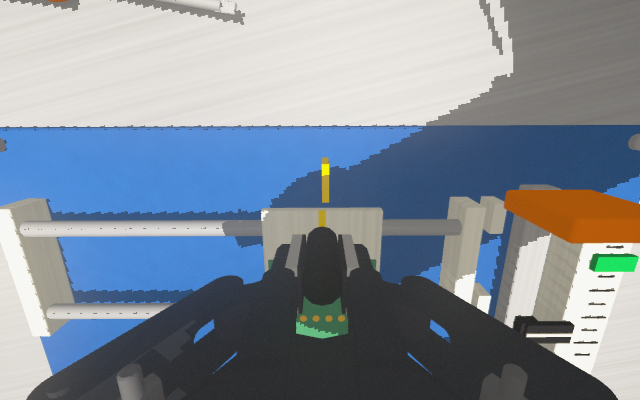

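The pointer (column 322) is about 1.7 mm short of the strip (column 325), and the click spring is already pulling the carrier in. I'll nudge it 1.7 mm, release and rise.

Request:
{"name": "arm_command", "arguments": {"deltas": [{"linear":[0.013,0.055,0],"rot":[0,0,0]},{"linear":[0,0,0],"rot":[0,0,0]},{"linear":[0,0,0],"rot":[0,0,0]}]}}

```text
time: 7.3
tool_pos: [0.5854, -0.0341, 0.0527]
ee_rot: [0.358, 3.119, 0.001]
force: [-1.5, 2.2, 5.8]
width: 0.0169
gripper_force: 39.2
```

Request:
{"name": "arm_command", "arguments": {"deltas": [{"linear":[0,0,0],"rot":[0,0,0]},{"linear":[0,0,0],"rot":[0,0,0]},{"linear":[0,0,0],"rot":[0,0,0]},{"linear":[0,0,0],"rot":[0,0,0]},{"linear":[0,0,1],"rot":[0,0,0]},{"linear":[0,0,1],"rot":[0,0,0]},{"linear":[0,0,1],"rot":[0,0,0]},{"linear":[0,0,0],"rot":[0,0,0]}], "claw": 0}}

```text
time: 8.3
tool_pos: [0.5863, -0.0342, 0.1439]
ee_rot: [0.358, 3.116, 0.002]
force: [0.4, -0.5, -1.0]
width: 0.0855
gripper_force: 0.0
```

```bash
python3 m.py pics/w3.png
```

```text
8.3 [ 0.58626338 -0.03415529  0.14393582] [ 0.43640317 -0.53597699 -1.00076286]
yel [320 142   5  28 136] [322.  155.9] [ 0.5514 -0.0258  0.039 ]
yel [  0 155   4  11  33] [  1.2 160.3] [ 0.4936 -0.2924  0.039 ]
yel [319 175   5  11  53] [321.  180.2] [ 0.5718 -0.0314  0.039 ]
yel [  2 181  13  13 128] [  7.9 187. ] [ 0.5161 -0.299   0.039 ]
grn [502 206  29  12 298] [515.8 211. ] [0.6388 0.1323 0.039 ]
wrist post_center 0.58 [323. 204.] [ 0.5844 -0.0329  0.066 ]
wrist pointer 0.8 [320. 173.] [ 0.566  -0.0308  0.038 ]
wrist station 0.62 [322. 205.] [ 0.5854 -0.0334  0.066 ]
wrist index 0.74 [493. 263.] [0.6864 0.1088 0.0395]
wrist band_center 0.75 [505. 215.] [0.64   0.1226 0.039 ]
wrist grip_center 0.85 [491. 177.] [0.5945 0.1016 0.06  ]
```

View pics/w3.png

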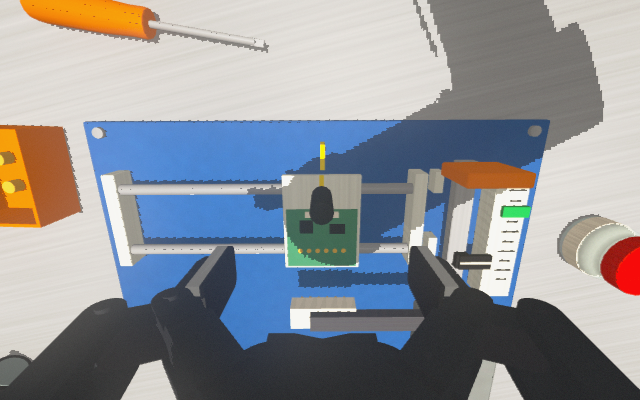

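Carrier is in the station: the pointer (column 321) and strip (column 322) line up. Now the grip's centre and the pull distance.

```bash
python3 - <<'E'
from h import *
c,T=wristT();h=cv2.cvtColor(c["img"],cv2.COLOR_BGR2HSV)
m=cv2.inRange(h,(5,150,80),(18,255,255));m[:,:430]=0;m[:150]=0;m[195:]=0;m[:,545:]=0
X=np.array([1*.974,-.225]);Y=np.array([.225,.974])
P=[pt(c,u,v,None,T) for v,u in zip(*np.nonzero(m)) if c["depth"][v,u]>0];P=np.array(P);t=P[(P[:,2]>.076)&(P[:,2]<.085)]
q=np.c_[t[:,:2]@X,t[:,:2]@Y];lo,hi=np.percentile(q,2,0),np.percentile(q,98,0);g=(lo+hi)/2
print(len(t),hi-lo,"grip jigaxes",g,"world",g[0]*X+g[1]*Y)
g2=T; 
w=cv2.inRange(h,(0,0,150),(180,70,255))[250:272,455:492]
v,u=np.nonzero(w);print("white",u.min()+455,u.max()+455,v.mean()+250)
for n,uv in(("index",(475,v.mean()+250)),("band",(515.8,211))):
    p=pt(c,*uv,.039,T);print(n,p,p[:2]@X,p[:2]@Y)
print("now",r.observe()["tool_pos"])
cv2.imwrite("pics/c.png",cv2.resize(c["img"][150:300,430:560],None,fx=4,fy=4,interpolation=cv2.INTER_NEAREST))
E
```

```text
1151 [0.01133924 0.04728786] grip jigaxes [0.55454151 0.22790516] world [0.59140209 0.09720779]
white 455 491 256.3780487804878
index [0.67062418 0.09071437 0.039     ] 0.6327772163806881 0.239246235616582
band [0.63413119 0.12939081 0.039     ] 0.5885308431925279 0.268706160783585
now [ 0.58429582 -0.03442596  0.14050027]
```

View pics/c.png

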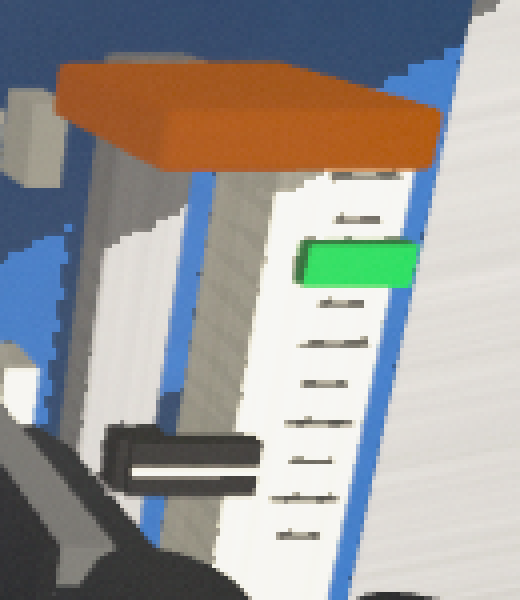

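```bash
python3 - <<'E'
from h import *
c,T=wristT();X=np.array([.974,-.225])
print(r.observe()["tool_pos"])
h=cv2.cvtColor(c["img"],cv2.COLOR_BGR2HSV)
v,u=np.nonzero(cv2.inRange(h,(55,120,170),(75,255,255))[190:240,500:540]);b=(u.mean()+500,v.mean()+190)
g=c["img"][255:282,465:490].min(2).mean(1);print(g.round())
k=np.nonzero(g>g[8:18].max()*.6)[0];print(k+255,b)
for z in(.039,):
  print("band",pt(c,*b,.039,T)[:2]@X, [ (v,(pt(c,480,v,.0395,T)[:2]@X).round(4)) for v in(266,267,268,269)])
E
```

```text
[ 0.58442    -0.03442867  0.14067897]
[131. 113. 110.  82.  53.  56.  66.  66.  66.  65.  68. 123. 244. 242.
  66.  65.  64.  64.  77. 141. 142. 143. 143. 143. 144. 146. 146.]
[267 268] (np.float64(519.5808823529412), np.float64(215.50367647058823))
band 0.5928515679408536 [(266, np.float64(0.6426)), (267, np.float64(0.6436)), (268, np.float64(0.6447)), (269, np.float64(0.6457))]
```

Index is at jig-x 0.6442 and the band at 0.5929, so the pull is about 51.3 mm. The grip centre is at (0.592, 0.097).

Request:
{"name": "arm_command", "arguments": {"deltas": [{"linear":[0.05,0.88,0],"rot":[0,0,0]},{"linear":[0.05,0.88,0],"rot":[0,0,0]},{"linear":[0.05,0.88,0],"rot":[0,0,0]},{"linear":[0.05,0.88,0],"rot":[0,0,0]},{"linear":[0.05,0.87,0],"rot":[0,0,0]},{"linear":[0,0,0],"rot":[0,0,0]}]}}

```text
time: 9.5
tool_pos: [0.5922, 0.0988, 0.1409]
ee_rot: [-0.356, -3.121, 0.0]
force: [0.2, -0.2, -0.2]
width: 0.0856
gripper_force: 0.0
```

Request:
{"name": "arm_command", "arguments": {"deltas": [{"linear":[0,0,-0.75],"rot":[0,0,0]},{"linear":[0,0,-0.75],"rot":[0,0,0]},{"linear":[0,0,-0.75],"rot":[0,0,0]},{"linear":[0,0,-0.75],"rot":[0,0,0]},{"linear":[0,0,0],"rot":[0,0,0]}]}}

```text
time: 10.12
tool_pos: [0.5908, 0.0961, 0.0495]
ee_rot: [-0.36, -3.117, 0.003]
force: [-0.4, 0.4, 0.2]
width: 0.0857
gripper_force: 0.0
```

Request:
{"name": "arm_command", "arguments": {"deltas": [{"linear":[0,0,0],"rot":[0,0,0]},{"linear":[0,0,0],"rot":[0,0,0]},{"linear":[0,0,0],"rot":[0,0,0]},{"linear":[0,0,0],"rot":[0,0,0]},{"linear":[0,0,0],"rot":[0,0,0]}], "claw": 1, "force": 80}}

```text
time: 10.75
tool_pos: [0.5932, 0.0983, 0.053]
ee_rot: [0.358, 3.119, 0.003]
force: [-1.4, 2.4, 6.4]
width: 0.0483
gripper_force: 82.7
```

Request:
{"name": "arm_command", "arguments": {"deltas": [{"linear":[-0.278,0.064,0],"rot":[0,0,0]},{"linear":[-0.278,0.064,0],"rot":[0,0,0]},{"linear":[-0.278,0.064,0],"rot":[0,0,0]},{"linear":[-0.278,0.064,0],"rot":[0,0,0]},{"linear":[-0.278,0.064,0],"rot":[0,0,0]},{"linear":[-0.278,0.064,0],"rot":[0,0,0]},{"linear":[0,0,0],"rot":[0,0,0]},{"linear":[0,0,0],"rot":[0,0,0]}]}}

```text
time: 11.75
tool_pos: [0.5449, 0.1094, 0.053]
ee_rot: [0.357, 3.116, 0.003]
force: [8.8, -4.5, -0.3]
width: 0.0481
gripper_force: 82.8
```

```bash
python3 m.py pics/w4.png; python3 - <<'E'
from h import *
c=r.camera("scene");a=cv2.imread("pics/w4.png")
cv2.imwrite("pics/w5.png",np.hstack([cv2.resize(a[150:400,250:500],(400,400)),cv2.resize(c["img"][150:310,270:430],(400,400),interpolation=cv2.INTER_NEAREST)]))
E
```

```text
11.75 [0.54493699 0.10941333 0.0530245 ] [ 8.76539577 -4.52877222 -0.32642047]
yel [ 109  259   36   51 1118] [126.7 283.9] [ 0.5463 -0.0133  0.039 ]
yel [113 317   7   7  37] [115.9 319.4] [ 0.5689 -0.0306  0.039 ]
wrist pointer 0.78 [116. 318.] [ 0.5688 -0.0309  0.038 ]
wrist grip_center 0.64 [321. 260.] [0.5459 0.1085 0.06  ]
```

View pics/w4.png

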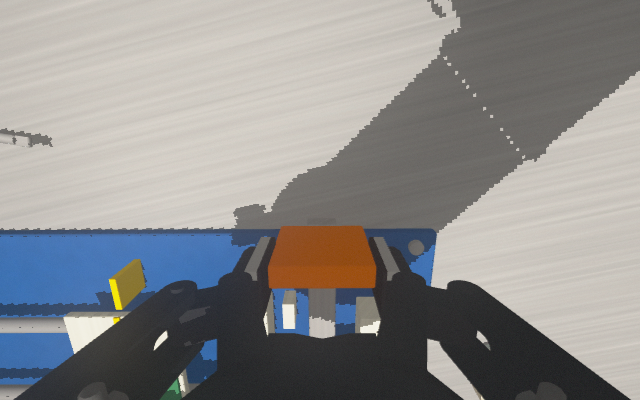

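View pics/w5.png

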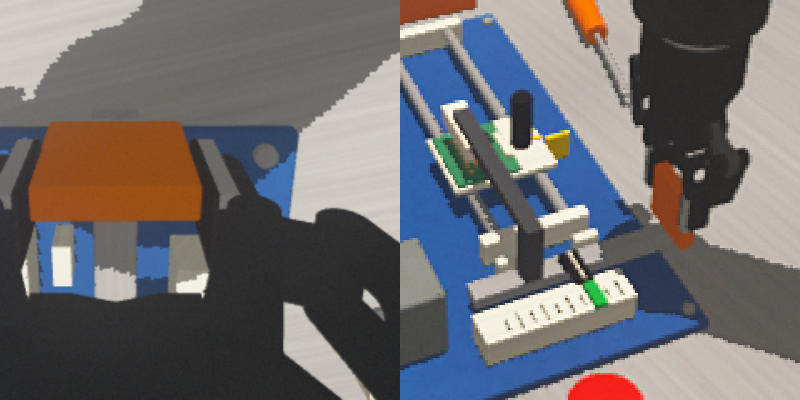

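The scene view shows the index line next to the green clip. By TCP travel the slide has come 49.5 mm, so I'll add 1.7 mm and check with the fixed cameras.

Request:
{"name": "arm_command", "arguments": {"deltas": [{"linear":[-0.056,0.013,0],"rot":[0,0,0]},{"linear":[0,0,0],"rot":[0,0,0]},{"linear":[0,0,0],"rot":[0,0,0]},{"linear":[0,0,0],"rot":[0,0,0]}]}}

```text
time: 12.65
tool_pos: [0.5434, 0.1098, 0.053]
ee_rot: [0.357, 3.115, 0.003]
force: [9.8, -3.4, -0.8]
width: 0.0485
gripper_force: 82.7
```

```bash
python3 - <<'E'
from h import *
X=np.array([.974,-.225]);Y=np.array([.225,.974]);o=[]
for n,(a,b) in dict(scene=(235,315),side=(215,240)).items():
    c=r.camera(n);marks(c,n,None,["index","band_center","pointer","grip_center"])
    h=cv2.cvtColor(c["img"],cv2.COLOR_BGR2HSV)
    k,_,st,ce=cv2.connectedComponentsWithStats(cv2.inRange(h,(55,150,110),(75,255,255)))
    i=1+np.argmax(st[1:,4]*(ce[1:,1]>235));p=pt(c,*ce[i],.037,None)[:2];print(n,"band",ce[i],st[i],p@X,p@Y)
    # jig-frame rectified view at z=.039: 1 px = 0.5 mm, x right, y down
    xs,ys=np.meshgrid(np.arange(.57,.63,.0003),np.arange(.20,.29,.0003))
    P=np.stack([*(xs[...,None]*X+ys[...,None]*Y).transpose(2,0,1),0*xs+.039,0*xs+1]);q=np.einsum('ij,jab->iab',c["world_to_cam"],P)
    o.append(cv2.remap(c["img"],(q[0]/q[2]*c["fx"]+c["cx"]).astype(np.float32),(q[1]/q[2]*c["fy"]+c["cy"]).astype(np.float32),1))
cv2.imwrite("pics/rect.png",cv2.resize(np.hstack(o),None,fx=1.8,fy=1.8))
E
```

```text
scene index 0.68 [345. 260.] [0.6356 0.1162 0.0395]
scene band_center 0.62 [348. 262.] [0.6336 0.1229 0.039 ]
scene pointer 0.89 [326. 203.] [ 0.5674 -0.0329  0.038 ]
scene grip_center 0.68 [379. 226.] [0.5389 0.1015 0.06  ]
scene band [347.20408163 266.69387755] [343 262   9  10  49] 0.5950525307457424 0.2718450732661054
side index 0.81 [268. 246.] [0.6383 0.126  0.0395]
side band_center 0.49 [290. 248.] [0.5899 0.1222 0.039 ]
side grip_center 0.9 [311. 239.] [0.5491 0.1043 0.06  ]
side band [266.80769231 247.76923077] [264 244   7   8  26] 0.59380576816205 0.270738861105691
```

View pics/rect.png

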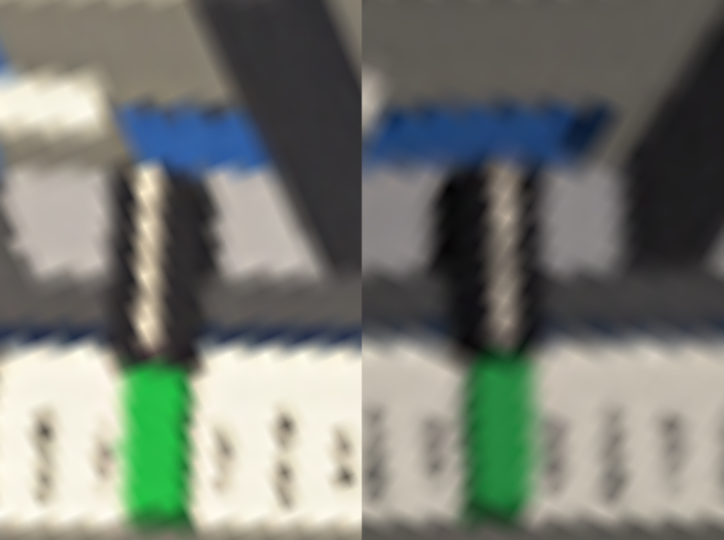

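Rectified views: the index line stands within about 1.5 mm of the band's middle (148 against 156 px, and 503 against 501 px, at 6 px/mm). I'm handing in.

```bash
python3 -c "
from cell import r
s=r.observe();print(s['time'],s['tool_pos'],s['force'],s['gripper_force']);print(r.hand_in())"
```

```text
13.15 [0.54347652 0.1097664  0.05302166] [ 8.18961668 -3.97709776  0.01559193] 82.72660732269287
the job is handed in; nothing more can be done
None
```

Handed in at about 13 s, verdict not shown: the carrier is clicked into the station, the index line is within about 1.5 mm of the green band's middle, and the gripper holds the grip at about 83 N.

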